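# Empty and refit the coffee machine's drip tray

### The arm

A 6-joint arm with a two-finger parallel gripper is mounted at the origin on the work surface. World frame = base frame: x ahead of the robot, y to its left, z up, the work surface at z = 0. Lengths are in mm, angles in rad, forces in N, time in s.
With the tool pointing down it reaches from about 275 to 975 mm from the base axis. Payload 8.4 kg.
Tool frame: the origin (TCP) lies midway between the tips of the shut fingers; the grasp point (between the pads) lies 19 mm behind it (r.hold_point_z is the distance from the TCP to the grasp point, in mm); z points along the fingers, y is the line along which they close (so a half turn about z gives the same grasp; the last joint's range is limited). The gripper opens to 92 mm and grips with 3 to 60 N. Pads are 20 mm wide; open, the fingers measure 128 mm over their backs; the gripper's body (75 mm by 189 mm) begins 69 mm behind the grasp point.
Start: joints at [-1.273, 0.353, 1.633, -0, 1.155, -0.002], TCP at [184.579, -597.125, 214.583] pointing down, gripper open.
Joint ranges: [-2.63, 2.63], [-0.92, 2.1], [0.06, 2.66], [-1.3, 4.44], [0, 2.69], [-3.02, 3.02]. Speed limits (rad/s): [2.22, 2.22, 2.79, 3.14, 3.14, 3.14].

### API

Orientations are given as a rotation vector (axis times angle).
In Python, from station import r gives the robot as it stands.
- The arm moves only by the tool servo_tool, never from a script. Its argument "rows" is a list of rows, each a list of 2 entries, a list of its own where there are three numbers: the shift along the tool's x, y, z in cm, then the turn, a rotation vector about the tool's x, y, z in rad. In form: [[[dx, dy, dz], [rx, ry, rz]], ...]. A call has 1 to 8 rows; each row is the pose to reach, as a shift and turn from the pose commanded when the call began, along the tool's axes at that moment; what a row does not reach only later rows make up. A row lasts 1/10 s, in which the tool goes at most 50 mm and 8.59 degrees, less where a joint would pass 70% of its speed; a pose out of reach is approached as far as the arm can. A call with a gripper value outside its range is refused whole. "jaw" is the opening, from -1 (shut) to 1 (fully open), set as the call begins (left out, the last holds). The fingers move at their own pace and stop on an object; the grip force is fixed at half the most. Time passes only in rows, so rows that repeat a pose let the fingers close. It gives the time, the measured TCP pose, the force, the opening and the grip force at its end, in the units of the state.
- r.state(): the state, without advancing time (a new reading comes with each control period).
- r.snapshot(name): name is "side" or "top" or "wrist"; returns a dict with "color" (384x512x3 uint8, red, green, blue), "range_z" (384x512 float32, mm along the optical axis (not along the pixel's ray), 0 where there is no reading), "K" (3x3 intrinsics, pixels), "R" (3x3) and "t" (3): a world point X has camera coordinates R X + t. Camera axes: x right, y down, z forward; pixel columns grow to the right and rows downward; lengths in mm; the calibration is good to about 2 mm. The wrist camera is an equidistant fisheye: a pixel r from the principal point sees the ray r / f radians off the axis. A picture is of the moment at which its call begins.
- r.close_job(): hands the job in; it is judged then, once.
The state is a dict: "time": time; "joint_positions": joint angles; "qvel": joint speeds; "effort": joint torques, N m; "position": TCP position; "ee_rot": TCP orientation; "ft_force": force on the tool from outside, world axes, zero at the start; "ft_torque": the same for the moment, N m; "width": finger opening in mm; "gripper_force": force on a finger pad.
Only numpy, scipy, OpenCV 4.12 (cv2) and the standard library are available. Lean on these libraries where they do the work, as an engineer would, in place of code of your own. Each camera call takes 0.05 s, during which the arm holds its last target. There are 200 camera calls.

### The job

Get the capsule coffee machine ready again: first put the two used copper capsules lying in the red drip tray into the green waste pot, then slide the empty tray gently, nose first, into the slot at the foot of the machine until it is fully home, and after that push the green rinse button on top of the machine all the way down and let go. Leave the waste pot standing where it is, and do not disturb the blue unused capsules or the other things on the counter.

Things in the scene. Friction and masses are not known exactly. Their poses are not given: they have to be found in the camera images.
- machine: grey and black capsule coffee machine, fixed, 170 wide (y), 260 deep (x), 250 high. Origin: centre of the mouth of the tray bay (the slot at its foot), at counter level, in the plane of the machine's front face. x points horizontally into the bay, y across it, z up. A small spout sticks out 17 from the front face at height 138 to 180.
- bay_stop (a point): centre of the bay's rear stop at counter level; axes as the machine's. The bay is 120 deep, 104 wide and 45 high inside and has no floor (the tray slides on the counter); its cheeks flare: about 130 wide at the mouth, narrowing to 104 over the first 27
- tray: red open drip tray, loose, 0.18-0.32 kg, 170 long (x), 100 wide (y), walls 20 high, 4 thick; slides easily on the counter, need not be lifted. Origin: centre of its underside; x points to its nose, which goes into the bay. Behind, in its middle plane, a black upright grip: 14 thick (y), x -85 to -125, 50 high. Fully home, its nose touches the stop; 50 of the tray and the grip stay outside
- tray_nose (a point): middle of the tray's nose end at its underside, 85 ahead of the tray's origin; axes as the tray's
- tray_grip (a point): middle of the tray's black grip, 105 behind the tray's origin, 30 above the underside; axes as the tray's
- pod_a: used copper-coloured capsule standing in the tray, about 30 g: a 40 diameter cylinder, 38 high in all, with a 48 diameter, 3 thick rim at the foot. Origin: centre of its underside, z up its axis; it stands on the tray's 4 thick floor in the nose half
- pod_b: the same, in the grip half of the tray
- caddy: green waste pot, open at the top, 0.9 kg, loose, 116 in diameter at the rim, 80 high, walls 4 thick. Origin: centre of its underside, z up
- rinse_top (a point): centre of the top of the green round rinse button (32 diameter) on top of the machine, 55 in from the front face, about 270 above the counter; it is pushed straight down
- rinse (a joint): travel of the rinse button in m: 0 up, 0.006 fully down; a spring needs about 5 N for full travel and lifts it again
- fresh_1: blue unused capsule, same shape as the used ones, standing on the counter; not to be disturbed
- fresh_2: another blue unused capsule on the counter; not to be disturbed
- mug: blue mug, 80 diameter, 85 high, origin under its centre; not to be disturbed
- bowl: white bowl, 110 diameter, 50 high, origin under its centre; not to be disturbed
- jar: amber glass jar, 80 diameter, 120 high, origin under its centre; not to be disturbed
- teaspoon: spoon with a wooden handle, about 200 long, lying on the counter between mug and jar; not to be disturbed
Things that resemble listed ones, but are neither listed nor needed, are in the scene too. There is more than one size of the tray; the job needs the largest.

How it is judged:
By the outcome, as a careful person would: the job done as asked, in the order asked, and still so for the second after the job is handed in, with the robot touching nothing.
It also fails if it takes over 72 s, if anything falls off the work surface, if the arm or the gripper's body presses on something with over 40 N, if the wrist force passes 120 N, or if a joint passes its speed limit or range.

## Working session

There is one attempt and no reset: what is moved stays moved. The work goes in short steps, Python scripts to look and compute and a tool call to move; the robot and the scene stay as the last step left them, time stands still between calls to the robot, and variables do not carry over. Pictures are saved under pics/ and viewed, at most 10 in all, crops included, and the job is handed in when it is done.

Besides the shell and the picture viewer there is one more tool, called after ">>>" by a JSON object that holds its "method" and its "body". servo_tool: Moves the arm, as the interface text tells. Its arguments: {"type":"object","properties":{"rows":{"type":"array","items":{"type":"array"}},"jaw":{"type":"number"}},"required":["rows"]}

```bash
ls; mkdir -p pics
python3 - <<'E'
from station import r
import cv2,numpy as np,pickle
d={n:r.snapshot(n) for n in("side","top")}
pickle.dump(d,open("s0.pkl","wb"))
for n in d: cv2.imwrite(f"pics/{n}0.png",cv2.resize(d[n]["color"][:,:,::-1],(800,600)))
for n in d:
  print(n,d[n]["K"].round(1).tolist(),d[n]["R"].round(3).tolist(),d[n]["t"].round(1))
s=r.state();print(s)
E
```

```text
pics
side [[463.0, 0.0, 259.5], [0.0, 463.0, 189.1], [0.0, 0.0, 1.0]] [[-0.859, -0.511, 0.007], [-0.388, 0.644, -0.659], [0.333, -0.569, -0.752]] [ 466.1  300.9 1362.1]
top [[403.3, 0.0, 259.3], [0.0, 403.3, 196.7], [0.0, 0.0, 1.0]] [[0.057, -0.998, 0.005], [-0.974, -0.057, -0.22], [0.22, 0.008, -0.975]] [  15.   558.1 1239.1]
{'time': 0.1, 'joint_positions': array([-1.27338052e+00,  3.53554628e-01,  1.63404208e+00,  1.48341228e-05,
        1.15519647e+00, -2.38122334e-03]), 'qvel': array([ 6.14796901e-04, -6.64611535e-04, -7.72976533e-04, -8.23974594e-05,
       -1.84338498e-03, -6.83348948e-04]), 'effort': array([ 3.73478533e-04, -5.94909132e+01, -3.34929872e+01,  6.99992222e-02,
        1.83422881e-02, -3.28896351e-05]), 'position': array([ 184.4675711 , -596.70274833,  213.96148558]), 'ee_rot': array([-3.10518884e+00, -4.68971551e-01,  2.55998225e-04]), 'ft_force': array([-0.54451763,  0.17710633,  0.05456614]), 'ft_torque': array([ 0.00191504, -0.00887767, -0.00659324]), 'gripper_force': 0.0, 'width': 91.82569306174089}
```

View pics/top0.png

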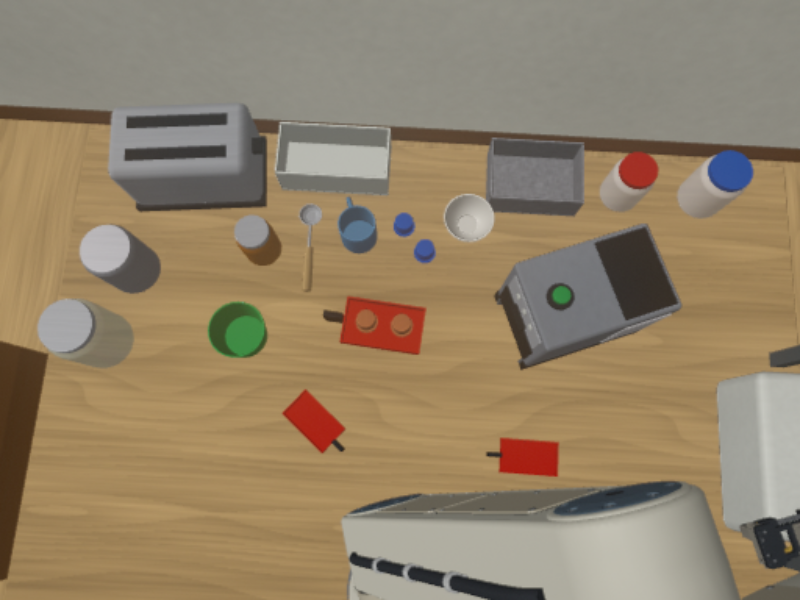

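View pics/side0.png

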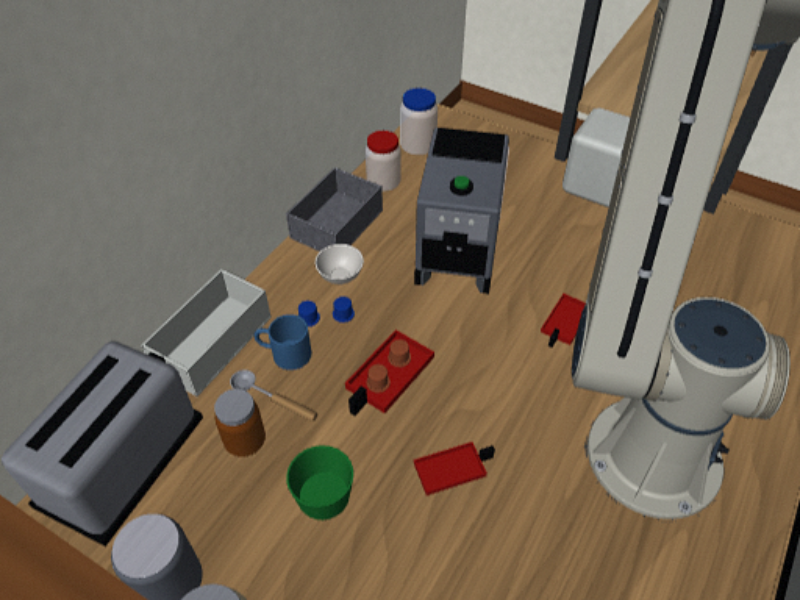

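The top view shows the large red tray with two copper pods at (366,320) and (401,324), its grip to the left at (333,316) and its nose to the right. The green pot is at (238,330). The machine is at (590,295) with its front to the left and the rinse button at (561,295). Possible confusions are the smaller red trays at (314,421) and (529,457), which hold no pods, and the blue capsules at (403,224) and (424,250). I choose the large tray holding the pods. The side view agrees: tray at (390,370), pot at (321,482).

```bash
cat > h.py <<'E'
import numpy as np,cv2
def world(s):
    h,w=s["range_z"].shape; v,u=np.mgrid[:h,:w]; z=s["range_z"].astype(float)
    K=s["K"]; P=np.stack([(u-K[0,2])/K[0,0]*z,(v-K[1,2])/K[1,1]*z,z],-1)
    return (P-s["t"])@s["R"]
def hsv(s): return cv2.cvtColor(s["color"],cv2.COLOR_RGB2HSV)
def blobs(m,amin=30):
    n,l,st,c=cv2.connectedComponentsWithStats(m.astype(np.uint8))
    return [(l==i,c[i],st[i,4]) for i in range(1,n) if st[i,4]>=amin]
E
python3 - <<'E'
from h import *;import pickle
d=pickle.load(open("s0.pkl","rb"))
for n in d:
    s=d[n];W=world(s);H=hsv(s);h,S,v=[H[...,i].astype(int) for i in range(3)]
    ok=s["range_z"]>0
    ms={"red":((h<4)|(h>176))&(S>190),"copper":(h>=4)&(h<12)&(S>90)&(S<190)&(v>100),"green":(h>50)&(h<75)&(S>150),"blue":(h>112)&(h<128)&(S>150)}
    for k,m in ms.items():
        for b,c,a in blobs(m&ok):
            p=W[b];lo,hi=np.percentile(p,[2,98],axis=0)
            ztop=p[p[:,2]>hi[2]-6]
            (cx,cy),rad=cv2.minEnclosingCircle(ztop[:,:2].astype(np.float32))
            print(n,k,c.round()*800/512,a,"lo",lo.round(),"hi",hi.round(),"topmean",ztop.mean(0).round(),"circ",round(cx),round(cy),round(rad),cv2.minAreaRect(p[:,:2].astype(np.float32)) if k=="red" else "")
s=d["top"];W=world(s)
m=(abs(W[...,2]-250)<6)&(s["range_z"]>0)&(W[...,0]>350)&(W[...,1]<0)&(W[...,1]>-500)
for b,c,a in blobs(m,200): print("mach",c*800/512,a,cv2.minAreaRect(W[b][:,:2].astype(np.float32)),cv2.boxPoints(cv2.minAreaRect(W[b][:,:2].astype(np.float32))).round())
E
```

```text
side red [381.25  140.625] 227 lo [ 823. -448.  119.] hi [ 892. -377.  133.] topmean [ 859. -414.  129.] circ 860 -414 39 ((857.8359375, -413.3813171386719), (78.45640563964844, 74.94292449951172), 77.85354614257812)
side red [564.0625 318.75  ] 499 lo [ 239. -280.   -4.] hi [ 302. -162.   14.] topmean [ 279. -214.   12.] circ 274 -219 67 ((270.6541748046875, -221.34764099121094), (68.11011505126953, 123.71427154541016), 2.134572744369507)
side red [390.625 371.875] 1048 lo [471.   9.  -3.] hi [578. 181.  21.] topmean [523.  96.  19.] circ 523 94 98 ((529.1861572265625, 88.07457733154297), (185.76141357421875, 115.79597473144531), 84.52947998046875)
side red [450.     467.1875] 944 lo [263. 166.  -4.] hi [369. 278.  15.] topmean [314. 226.  12.] circ 316 224 68 ((316.8896484375, 220.0421905517578), (124.05482482910156, 78.57491302490234), 50.4049072265625)
side copper [398.4375 351.5625] 155 lo [507.  18.   2.] hi [546.  75.  45.] topmean [525.  57.  42.] circ 527 57 19 
side copper [376.5625 376.5625] 164 lo [511.  90.   1.] hi [553. 151.  44.] topmean [530. 131.  41.] circ 532 131 
[... 868 characters left out ...]
4434585571289), 89.01322174072266)
top copper [651.5625 171.875 ] 35 lo [ 824. -597. -241.] hi [1067. -418.  135.] topmean [ 867. -447.  131.] circ 861 -431 36 
top copper [390.625 303.125] 60 lo [565.   5.  -1.] hi [583. 156.  26.] topmean [574.  79.  22.] circ 573 81 76 
top copper [368.75 318.75] 56 lo [512. 107.   4.] hi [553. 151.  46.] topmean [543. 133.  43.] circ 534 129 19 
top copper [401.5625 323.4375] 97 lo [507.  32.   1.] hi [547.  77.  46.] topmean [533.  53.  43.] circ 528 54 19 
mach [592.60952004 287.69809826] 4417 ((575.4536743164062, -293.57696533203125), (169.681396484375, 260.0937194824219), 21.30430793762207) [[ 449. -203.]
 [ 544. -446.]
 [ 702. -384.]
 [ 607. -142.]]
```

Run:
```python
import pickle,cv2
d=pickle.load(open("s0.pkl","rb"))
c=d["top"]["color"][170:250,190:300,::-1]
cv2.imwrite("pics/crop.png",cv2.resize(c,None,fx=6,fy=6,interpolation=cv2.INTER_CUBIC))
```

```text
(no output)
```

View pics/crop.png

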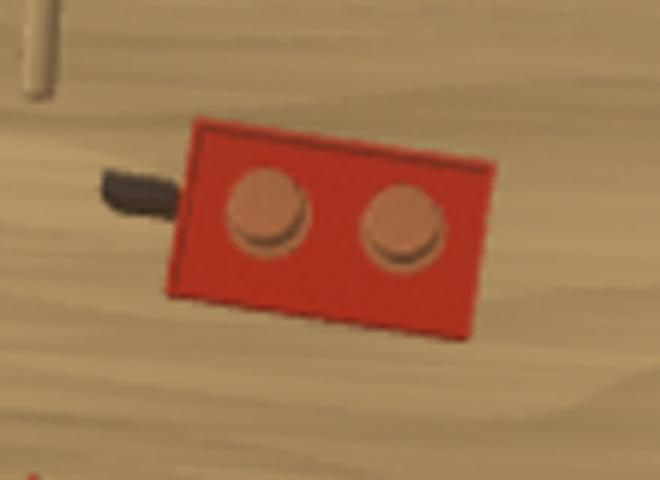

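The crop shows the large tray with pods at (267,212) and (402,228) of the crop and the black grip at (140,192). The choice stands. Next I'll get the tray pose and set up a move helper.

```bash
cat >> h.py <<'E'
from scipy.spatial.transform import Rotation as Ro
def go(r,xyz,yaw=None):
    """shift (cm) and turn in tool axes to world TCP xyz, tool down with tool y at yaw (deg, mod 180)"""
    s=r.state(); R=Ro.from_rotvec(s["ee_rot"]); d=R.inv().apply(np.array(xyz)-s["position"])/10
    y=R.as_matrix()[:,1]; cur=np.degrees(np.arctan2(y[1],y[0]))
    if yaw is None: yaw=cur
    a=np.radians(yaw); Y=np.array([np.cos(a),np.sin(a),0]);Z=np.array([0,0,-1.]);X=np.cross(Y,Z)
    rv=(R.inv()*Ro.from_matrix(np.stack([X,Y,Z],1))).as_rotvec()
    print("shift",d.round(2).tolist(),"turn",rv.round(3).tolist(),"curyaw",cur.round(1),"pos",s["position"].round(1),"t",s["time"],"w",round(s["width"],1),"f",s["ft_force"].round(1))
E
python3 - <<'E'
from h import *;import pickle
from station import r
d=pickle.load(open("s0.pkl","rb"))
for n in d:
    s=d[n];W=world(s);H=hsv(s);h,S,v=[H[...,i].astype(int) for i in range(3)]
    reg=(W[...,0]>440)&(W[...,0]<610)&(W[...,1]>-10)&(W[...,1]<240)&(s["range_z"]>0)
    m=reg&((h<12)|(h>176))&(S>190)
    b=max(blobs(m),key=lambda q:q[2])[0]
    # rim: rays onto z=20
    C=-s["R"].T@s["t"]; vv,uu=np.nonzero(b)
    ray=np.c_[(uu-s["K"][0,2])/s["K"][0,0],(vv-s["K"][1,2])/s["K"][1,1],np.ones(len(uu))]@s["R"]
    P=C+ray*((20-C[2])/ray[:,2])[:,None]
    q=cv2.minAreaRect(P[:,:2].astype(np.float32));print(n,C.round(),q,cv2.boxPoints(q).round().tolist())
    g=reg&(v<95)&(W[...,2]>15)
    for bb,c,a in blobs(g,10):print("grip",c,a,W[bb].mean(0).round(1),W[bb].min(0).round(),W[bb].max(0).round())
go(r,(527,56,400),6)
E
```

```text
side [  64.  820. 1219.] ((521.1918334960938, 98.43495178222656), (176.94525146484375, 106.44210052490234), 84.66407775878906) [[460.0, 15.0], [566.0, 5.0], [582.0, 182.0], [476.0, 191.0]]
grip [249.30769231 216.30769231] 13 [563.9  29.7  17.7] [562.   8.  15.] [567.  55.  21.]
grip [258.76923077 227.73076923] 26 [509.5  60.5  28.4] [507.  48.  15.] [515.  71.  44.]
grip [245.08333333 244.16666667] 24 [513.7 136.1  27.7] [511. 127.  16.] [519. 146.  41.]
grip [228.496 255.232] 125 [531.3 201.9  38.1] [524. 179.  15.] [542. 220.  54.]
top [ 270.   37. 1331.] ((525.002685546875, 94.50333404541016), (167.012451171875, 98.36524963378906), 84.58828735351562) [[468.0, 16.0], [566.0, 7.0], [582.0, 173.0], [484.0, 182.0]]
grip [212.87692308 201.92307692] 65 [533.9 197.5  44.8] [528. 178.  19.] [542. 216.  55.]
shift [52.0, -52.27, -18.54] turn [-0.001, -0.001, -1.376] curyaw -72.8 pos [ 184.5 -596.7  214. ] t 0.1 w 91.8 f [-0.5  0.2  0.1]
```

>>> {"method": "servo_tool", "body": {"rows": [[[0, 0, -5], [0, 0, 0]], [[0, 0, -10], [0, 0, 0]], [[0, 0, -15], [0, 0, 0]], [[2, -2, -18.5], [0, 0, -0.05]], [[5, -5, -18.5], [0, 0, -0.15]], [[8, -8, -18.5], [0, 0, -0.25]], [[11.5, -11.5, -18.5], [0, 0, -0.35]], [[15, -15, -18.5], [0, 0, -0.45]]], "jaw": 1}}

```text
time: 0.9
position: [283.9, -407.8, 399.2]
ee_rot: [-2.921, -1.155, -0.0]
ft_force: [0.7, 0.1, 0.5]
width: 91.8
gripper_force: 0.0
```

```bash
python3 -c "
from h import *
from station import r
go(r,(529,56,400),-5.4)"
```

```text
shift [49.6, -17.07, -0.06] turn [-0.0, -0.0, -0.723] curyaw -46.9 pos [ 283.9 -407.8  399.2] t 0.9 w 91.8 f [0.7 0.1 0.5]
```

>>> {"method": "servo_tool", "body": {"rows": [[[4.7, -1.6, 0], [0, 0, -0.1]], [[9.4, -3.2, 0], [0, 0, -0.2]], [[14.1, -4.8, 0], [0, 0, -0.3]], [[18.8, -6.4, 0], [0, 0, -0.4]], [[23.5, -8.1, 0], [0, 0, -0.5]], [[28.2, -9.7, 0], [0, 0, -0.6]], [[33, -11.4, 0], [0, 0, -0.7]], [[37.7, -13, 0], [0, 0, -0.723]]]}}

```text
time: 1.7
position: [470.9, -55.9, 399.5]
ee_rot: [2.324, 2.114, -0.0]
ft_force: [1.2, -0.7, 0.3]
width: 91.6
gripper_force: 0.0
```

```bash
python3 -c "
from h import *
from station import r
go(r,(529,56,130),-5.4)"
```

```text
shift [11.69, 4.73, 26.95] turn [0.0, 0.0, -0.0] curyaw -5.4 pos [470.9 -55.9 399.5] t 1.7 w 91.6 f [ 1.2 -0.7  0.3]
```

>>> {"method": "servo_tool", "body": {"rows": [[[3, 1.2, 2], [0, 0, 0]], [[6, 2.4, 5], [0, 0, 0]], [[9, 3.6, 9], [0, 0, 0]], [[11.7, 4.73, 13], [0, 0, 0]], [[11.7, 4.73, 17.5], [0, 0, 0]], [[11.7, 4.73, 22], [0, 0, 0]], [[11.7, 4.73, 25.5], [0, 0, 0]], [[11.7, 4.73, 27], [0, 0, 0]]]}}

```text
time: 2.5
position: [526.6, 53.8, 125.8]
ee_rot: [-2.325, -2.108, 0.007]
ft_force: [-0.8, 0.2, 1.1]
width: 92.0
gripper_force: 0.0
```

Run:
```python
from h import *
from station import r
s=r.snapshot("wrist")
cv2.imwrite("pics/w1.png",s["color"][:,:,::-1])
K=s["K"];h=hsv(s);hh,S,v=[h[...,i].astype(int) for i in range(3)]
m=(hh>=3)&(hh<14)&(S>80)&(S<195)&(v>90)
C=-s["R"].T@s["t"];print(K.round(1).tolist(),C)
for b,c,a in blobs(m,150):
    x=(c[0]-K[0,2])/K[0,0];y=(c[1]-K[1,2])/K[1,1];th=np.hypot(x,y)
    ray=np.array([x/th*np.sin(th),y/th*np.sin(th),np.cos(th)])@s["R"]
    print(c.round(),a,(C+ray*(42-C[2])/ray[2]).round(1))
go(r,(529,56,22),-5.4)
```

```text
[[297.3, 0.0, 249.7], [0.0, 297.3, 192.6], [0.0, 0.0, 1.0]] [534.30379188 131.27168096 295.99306092]
[52. 65.] 1624 [343.3 207.6  42. ]
[241. 155.] 2899 [520.9  92.7  42. ]
[249. 113.] 2036 [531.2 127.6  42. ]
[251. 192.] 2144 [526.9  58.4  42. ]
shift [0.28, 0.33, 10.29] turn [-0.007, 0.001, -0.004] curyaw -5.6 pos [526.1  53.7 124.9] t 2.55 w 91.9 f [-1.5  0.  -1.5]
```

View pics/w1.png

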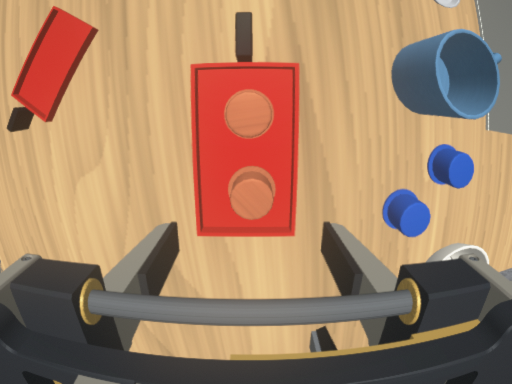

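The wrist view shows pod b at (249,113) and pod a at (251,192) between the finger directions, with no obstruction.

>>> {"method": "servo_tool", "body": {"rows": [[[0, 0, 2], [0, 0, 0]], [[0, 0, 5], [0, 0, 0]], [[0, 0, 6.5], [0, 0, 0]], [[0, 0, 7], [0, 0, 0]], [[0, 0, 7], [0, 0, 0]], [[0, 0, 7], [0, 0, 0]]]}}

```text
time: 3.15
position: [529.9, 53.9, 60.6]
ee_rot: [2.327, 2.109, 0.002]
ft_force: [0.7, 0.3, 0.5]
width: 91.7
gripper_force: 0.0
```

Run:
```python
from h import *
from station import r
go(r,(527,57,22),-5.4)
```

```text
shift [0.28, -0.33, 3.86] turn [0.001, -0.0, -0.004] curyaw -5.6 pos [529.9  53.9  60.6] t 3.15 w 91.7 f [0.7 0.3 0.5]
```

>>> {"method": "servo_tool", "body": {"rows": [[[0.3, -0.3, 1], [0, 0, 0]], [[0.3, -0.3, 2.2], [0, 0, 0]], [[0.3, -0.3, 3.2], [0, 0, 0]], [[0.3, -0.3, 3.8], [0, 0, 0]], [[0.3, -0.3, 3.8], [0, 0, 0]], [[0.3, -0.3, 3.8], [0, 0, 0]]]}}

```text
time: 3.75
position: [526.3, 57.1, 21.1]
ee_rot: [-2.327, -2.11, 0.001]
ft_force: [-0.5, -0.4, -0.3]
width: 91.9
gripper_force: 0.0
```

>>> {"method": "servo_tool", "body": {"rows": [[[0, 0, 0], [0, 0, 0]], [[0, 0, 0], [0, 0, 0]], [[0, 0, 0], [0, 0, 0]], [[0, 0, 0], [0, 0, 0]], [[0, 0, 0], [0, 0, 0]], [[0, 0, 0], [0, 0, 0]], [[0, 0, 0], [0, 0, 0]], [[0, 0, 0], [0, 0, 0]]], "jaw": -0.4}}

```text
time: 4.55
position: [526.5, 57.1, 21.6]
ee_rot: [2.328, 2.11, 0.0]
ft_force: [0.2, 0.4, 0.3]
width: 39.3
gripper_force: 30.0
```

>>> {"method": "servo_tool", "body": {"rows": [[[0, 0, -2], [0, 0, 0]], [[0, 0, -6], [0, 0, 0]], [[0, 0, -10], [0, 0, 0]], [[2, -0.4, -13], [0, 0, 0]], [[6, -1.2, -13], [0, 0, 0]], [[10, -2.1, -13], [0, 0, 0]], [[14, -2.9, -13], [0, 0, 0]], [[18, -3.8, -13], [0, 0, 0]]]}}

```text
time: 5.35
position: [505.9, 241.5, 151.8]
ee_rot: [2.328, 2.11, 0.001]
ft_force: [0.2, 0.6, -0.2]
width: 39.3
gripper_force: 30.0
```

>>> {"method": "servo_tool", "body": {"rows": [[[4, -0.8, 0], [0, 0, 0]], [[8, -1.7, 0], [0, 0, 0]], [[12, -2.5, 0], [0, 0, 0]], [[14.5, -3, 0], [0, 0, 0]], [[16, -3.3, 0], [0, 0, 0]], [[16.5, -3.4, 0], [0, 0, 0]], [[16.5, -3.4, 0], [0, 0, 0]], [[16.5, -3.4, 0], [0, 0, 0]]]}}

```text
time: 6.15
position: [488.7, 406.3, 151.5]
ee_rot: [2.328, 2.109, -0.001]
ft_force: [-0.1, -0.1, 0.3]
width: 39.5
gripper_force: 30.0
```

Run:
```python
from h import *
from station import r
go(r,(486,407,84))
```

```text
shift [0.05, -0.27, 6.75] turn [-0.0, 0.001, 0.0] curyaw -5.7 pos [488.7 406.3 151.5] t 6.15 w 39.5 f [-0.1 -0.1  0.3]
```

>>> {"method": "servo_tool", "body": {"rows": [[[0, -0.3, 2], [0, 0, 0]], [[0, -0.3, 4.5], [0, 0, 0]], [[0, -0.3, 6], [0, 0, 0]], [[0, -0.3, 6.7], [0, 0, 0]], [[0, -0.3, 6.7], [0, 0, 0]], [[0, -0.3, 6.7], [0, 0, 0]]]}}

```text
time: 6.75
position: [486.1, 407.9, 85.3]
ee_rot: [2.328, 2.11, 0.001]
ft_force: [0.5, 0.3, -0.3]
width: 39.0
gripper_force: 30.0
```

>>> {"method": "servo_tool", "body": {"rows": [[[0, 0, 0], [0, 0, 0]], [[0, 0, 0], [0, 0, 0]], [[0, 0, 0], [0, 0, 0]], [[0, 0, 0], [0, 0, 0]], [[0, 0, -2], [0, 0, 0]], [[0, 0, -5], [0, 0, 0]], [[0, 0, -7], [0, 0, 0]], [[0, 0, -7], [0, 0, 0]]], "jaw": 0.5}}

```text
time: 7.55
position: [487.1, 409.1, 157.7]
ee_rot: [2.327, 2.11, 0.008]
ft_force: [0.6, 0.8, 0.3]
width: 68.6
gripper_force: 0.0
```

Run:
```python
from h import *
from station import r
go(r,(531,129,152),-5.4)
s=r.snapshot("side")
cv2.imwrite("pics/s2.png",cv2.resize(s["color"][190:384,120:320,::-1],None,fx=3,fy=3))
```

```text
shift [-27.45, 7.11, 0.49] turn [0.004, -0.004, -0.004] curyaw -5.6 pos [487.1 409.1 157.7] t 7.55 w 68.6 f [0.6 0.8 0.3]
```

View pics/s2.png

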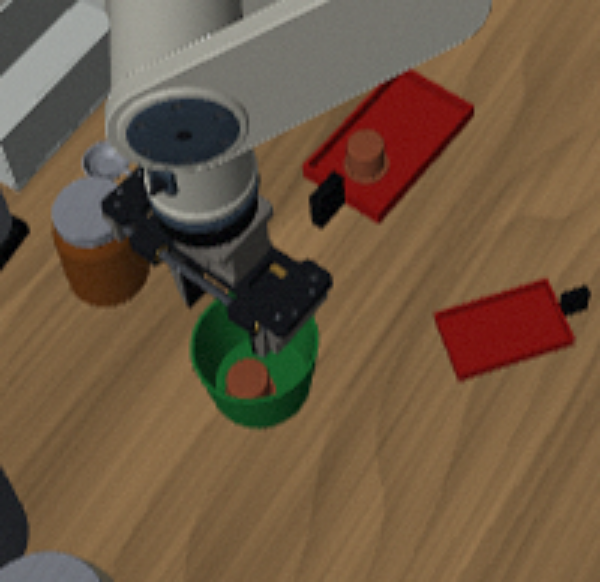

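The first pod stands in the pot at crop (248,380), the tray holds only pod b at (365,155), and nothing else has moved.

>>> {"method": "servo_tool", "body": {"rows": [[[-3, 0.8, 0], [0, 0, 0]], [[-7, 1.8, 0], [0, 0, 0]], [[-11.5, 3, 0], [0, 0, 0]], [[-16, 4.1, 0], [0, 0, 0]], [[-20.5, 5.3, 0], [0, 0, 0]], [[-24.5, 6.3, 0], [0, 0, 0]], [[-26.8, 6.9, 0], [0, 0, 0]], [[-27.5, 7.1, 0], [0, 0, 0]]], "jaw": 1}}

```text
time: 8.4
position: [528.6, 124.7, 153.2]
ee_rot: [-2.33, -2.107, 0.003]
ft_force: [-0.4, 0.2, -1.2]
width: 91.8
gripper_force: 0.0
```

>>> {"method": "servo_tool", "body": {"rows": [[[0, 0, 2], [0, 0, 0]], [[0, 0, 5.5], [0, 0, 0]], [[0, 0, 8], [0, 0, 0]], [[0, 0, 9], [0, 0, 0]], [[0, 0, 9], [0, 0, 0]], [[0, 0, 9], [0, 0, 0]]]}}

```text
time: 9.0
position: [529.7, 127.7, 65.0]
ee_rot: [2.327, 2.11, 0.001]
ft_force: [-0.3, -0.2, -0.5]
width: 92.1
gripper_force: 0.0
```

Run:
```python
from h import *
from station import r
go(r,(531,129,22),-5.4)
```

```text
shift [0.14, 0.12, 4.3] turn [0.0, -0.0, -0.003] curyaw -5.6 pos [529.7 127.7  65. ] t 9.0 w 92.1 f [-0.3 -0.2 -0.5]
```

>>> {"method": "servo_tool", "body": {"rows": [[[0.1, 0.1, 1.2], [0, 0, 0]], [[0.1, 0.1, 2.6], [0, 0, 0]], [[0.1, 0.1, 3.7], [0, 0, 0]], [[0.1, 0.1, 4.3], [0, 0, 0]], [[0.1, 0.1, 4.3], [0, 0, 0]], [[0.1, 0.1, 4.3], [0, 0, 0]]]}}

```text
time: 9.6
position: [530.3, 128.0, 21.1]
ee_rot: [-2.327, -2.11, 0.001]
ft_force: [-0.3, 0.2, 0.4]
width: 91.6
gripper_force: 0.0
```

>>> {"method": "servo_tool", "body": {"rows": [[[0, 0, 0], [0, 0, 0]], [[0, 0, 0], [0, 0, 0]], [[0, 0, 0], [0, 0, 0]], [[0, 0, 0], [0, 0, 0]], [[0, 0, 0], [0, 0, 0]], [[0, 0, 0], [0, 0, 0]], [[0, 0, 0], [0, 0, 0]], [[0, 0, 0], [0, 0, 0]]], "jaw": -0.4}}

```text
time: 10.4
position: [530.5, 128.1, 21.6]
ee_rot: [2.328, 2.11, 0.0]
ft_force: [0.6, -0.0, -0.3]
width: 39.2
gripper_force: 30.0
```

>>> {"method": "servo_tool", "body": {"rows": [[[0, 0, -2], [0, 0, 0]], [[0, 0, -6], [0, 0, 0]], [[0, 0, -10], [0, 0, 0]], [[2, -0.6, -13], [0, 0, 0]], [[6, -1.7, -13], [0, 0, 0]], [[10, -2.9, -13], [0, 0, 0]], [[14, -4, -13], [0, 0, 0]], [[18, -5.2, -13], [0, 0, 0]]]}}

```text
time: 11.2
position: [495.9, 313.8, 151.8]
ee_rot: [2.328, 2.11, 0.001]
ft_force: [1.0, -0.3, -0.7]
width: 39.1
gripper_force: 30.0
```

>>> {"method": "servo_tool", "body": {"rows": [[[3, -0.8, 0], [0, 0, 0]], [[4.6, -1.3, 0], [0, 0, 0]], [[5.1, -1.45, 0], [0, 0, 0]], [[5.1, -1.45, 0], [0, 0, 0]], [[5.1, -1.45, 2], [0, 0, 0]], [[5.1, -1.45, 4], [0, 0, 0]], [[5.1, -1.45, 4], [0, 0, 0]]]}}

```text
time: 11.9
position: [485.7, 361.7, 109.3]
ee_rot: [-2.329, -2.108, 0.008]
ft_force: [0.2, -0.2, -0.6]
width: 39.5
gripper_force: 30.0
```

Run:
```python
from h import *
from station import r
go(r,(486,364,84))
```

```text
shift [0.24, 0.01, 2.53] turn [-0.003, 0.004, 0.0] curyaw -5.7 pos [485.7 361.7 109.3] t 11.9 w 39.5 f [ 0.2 -0.2 -0.6]
```

>>> {"method": "servo_tool", "body": {"rows": [[[0, 0, 1], [0, 0, 0]], [[0, 0, 2], [0, 0, 0]], [[0, 0, 2.5], [0, 0, 0]], [[0, 0, 2.5], [0, 0, 0]], [[0, 0, 2.5], [0, 0, 0]]]}}

```text
time: 12.4
position: [487.0, 364.6, 86.8]
ee_rot: [2.327, 2.11, 0.0]
ft_force: [0.0, -0.4, 0.6]
width: 39.2
gripper_force: 30.0
```

>>> {"method": "servo_tool", "body": {"rows": [[[0, 0, 0], [0, 0, 0]], [[0, 0, 0], [0, 0, 0]], [[0, 0, 0], [0, 0, 0]], [[0, 0, 0], [0, 0, 0]], [[0, 0, -2], [0, 0, 0]], [[0, 0, -5], [0, 0, 0]], [[0, 0, -9], [0, 0, 0]], [[0, 0, -10], [0, 0, 0]]], "jaw": 0.5}}

```text
time: 13.2
position: [488.6, 365.8, 190.9]
ee_rot: [2.327, 2.11, 0.009]
ft_force: [1.2, 0.0, -0.3]
width: 69.3
gripper_force: 0.0
```

Run:
```python
from h import *
from station import r
go(r,(534.4,199,110),-5.4)
for n,sl in (("side",np.s_[190:384,120:320]),):
    s=r.snapshot(n)
    cv2.imwrite("pics/s3.png",cv2.resize(s["color"][sl][:,:,::-1],None,fx=3,fy=3))
```

```text
shift [-16.19, 6.15, 8.05] turn [0.004, -0.004, -0.004] curyaw -5.6 pos [488.6 365.8 190.9] t 13.2 w 69.3 f [ 1.2  0.  -0.3]
```

View pics/s3.png

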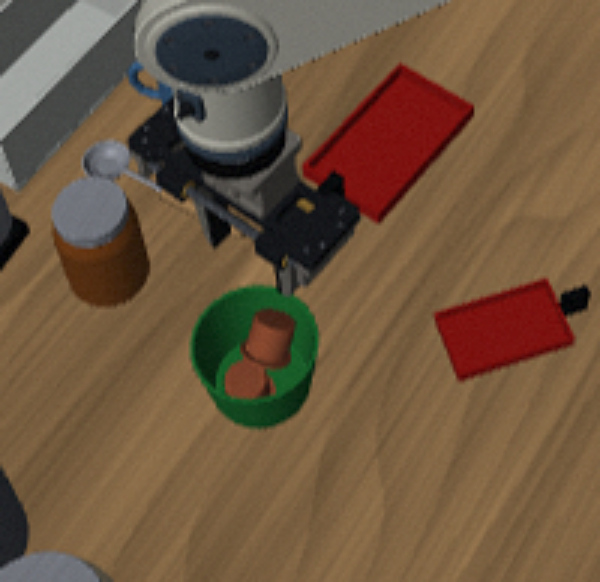

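Both pods are in the pot at crop (248,380) and (270,338), and the tray is empty. Next is the tray grip.

>>> {"method": "servo_tool", "body": {"rows": [[[-3, 1.2, 0], [0, 0, 0]], [[-7, 2.7, 1], [0, 0, 0]], [[-11.5, 4.4, 3], [0, 0, 0]], [[-14.5, 5.5, 6], [0, 0, 0]], [[-16, 6.1, 9], [0, 0, 0]], [[-16.2, 6.2, 11], [0, 0, 0]], [[-16.2, 6.2, 12], [0, 0, 0]], [[-16.2, 6.2, 12], [0, 0, 0]]], "jaw": 0.1}}

```text
time: 14.05
position: [531.3, 196.8, 64.7]
ee_rot: [-2.327, -2.109, 0.005]
ft_force: [0.1, -1.0, -0.4]
width: 50.9
gripper_force: 0.0
```

Run:
```python
from h import *
from station import r
go(r,(534,199,11),-5.4)
s=r.snapshot("top"); W=world(s);H=hsv(s);h,S,v=[H[...,i].astype(int) for i in range(3)]
m=(W[...,0]>430)&(W[...,0]<620)&(W[...,1]>-20)&(W[...,1]<190)&(W[...,2]<26)&((h<12)|(h>176))&(S>190)
for b,c,a in blobs(m,100):
    C=-s["R"].T@s["t"]; vv,uu=np.nonzero(b)
    ray=np.c_[(uu-s["K"][0,2])/s["K"][0,0],(vv-s["K"][1,2])/s["K"][1,1],np.ones(len(uu))]@s["R"]
    P=C+ray*((20-C[2])/ray[:,2])[:,None]
    print(cv2.minAreaRect(P[:,:2].astype(np.float32)))
s=r.snapshot("wrist");cv2.imwrite("pics/w2.png",s["color"][:,:,::-1])
```

```text
shift [0.25, 0.26, 5.37] turn [-0.003, 0.001, -0.004] curyaw -5.6 pos [531.3 196.8  64.7] t 14.05 w 50.9 f [ 0.1 -1.  -0.4]
((520.0708618164062, 73.41508483886719), (124.56568145751953, 95.4896011352539), 86.13774871826172)
```

View pics/w2.png

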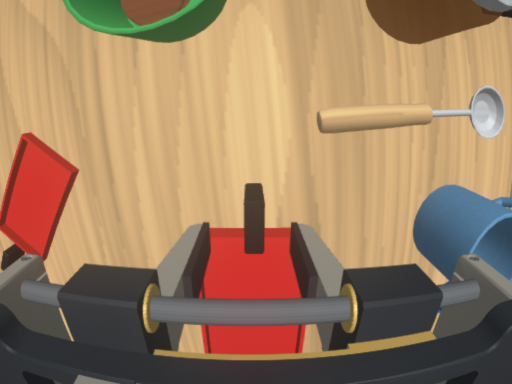

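The wrist view shows the black grip at (254,215), centred between the fingers, with the spoon and mug clear of them.

>>> {"method": "servo_tool", "body": {"rows": [[[0.2, 0.1, 1], [0, 0, 0]], [[0.2, 0.1, 2.5], [0, 0, 0]], [[0.2, 0.1, 4], [0, 0, 0]], [[0.2, 0.1, 5], [0, 0, 0]], [[0.2, 0.1, 5.1], [0, 0, 0]], [[0.2, 0.1, 5.1], [0, 0, 0]]]}}

```text
time: 14.75
position: [533.6, 199.0, 15.0]
ee_rot: [-2.327, -2.11, 0.002]
ft_force: [-0.4, -0.5, 0.6]
width: 50.5
gripper_force: 0.0
```

Run:
```python
from h import *
from station import r
go(r,(533,199,12),-5.4)
```

```text
shift [-0.0, -0.06, 0.3] turn [-0.001, 0.0, -0.004] curyaw -5.6 pos [533.6 199.   15. ] t 14.75 w 50.5 f [-0.4 -0.5  0.6]
```

Height 15 is fine: the pads centre at about 34. Closing now.

>>> {"method": "servo_tool", "body": {"rows": [[[0, 0, 0], [0, 0, 0]], [[0, 0, 0], [0, 0, 0]], [[0, 0, 0], [0, 0, 0]], [[0, 0, 0], [0, 0, 0]], [[0, 0, 0], [0, 0, 0]], [[0, 0, 0], [0, 0, 0]], [[0, 0, 0], [0, 0, 0]]], "jaw": -1}}

```text
time: 15.45
position: [534.2, 199.1, 15.8]
ee_rot: [2.327, 2.11, 0.001]
ft_force: [0.5, -1.6, 2.5]
width: 13.9
gripper_force: 30.0
```

Run:
```python
from h import *
from station import r
p=r.state()["position"]
go(r,(447.9,32.4,p[2]),21.4)
```

```text
shift [-17.44, -6.96, -0.01] turn [0.001, -0.0, -0.472] curyaw -5.6 pos [534.2 199.1  15.8] t 15.45 w 13.9 f [ 0.5 -1.6  2.5]
```

>>> {"method": "servo_tool", "body": {"rows": [[[-0.7, -0.3, 0], [0, 0, -0.02]], [[-2, -0.8, 0], [0, 0, -0.054]], [[-3.6, -1.4, 0], [0, 0, -0.097]], [[-5.2, -2.1, 0], [0, 0, -0.14]], [[-6.8, -2.7, 0], [0, 0, -0.184]], [[-8.4, -3.4, 0], [0, 0, -0.227]], [[-10, -4, 0], [0, 0, -0.27]], [[-11.6, -4.6, 0], [0, 0, -0.314]]]}}

```text
time: 16.25
position: [476.5, 87.7, 15.8]
ee_rot: [1.965, 2.45, 0.001]
ft_force: [0.5, 3.7, 1.8]
width: 13.9
gripper_force: 30.0
```

Run:
```python
from h import *
from station import r
go(r,(447.9,32.4,15.6),21.4)
```

```text
shift [-4.77, -3.99, 0.02] turn [0.001, -0.0, -0.155] curyaw 12.5 pos [476.5  87.7  15.8] t 16.25 w 13.9 f [0.5 3.7 1.8]
```

>>> {"method": "servo_tool", "body": {"rows": [[[-1.3, -1.1, 0], [0, 0, -0.042]], [[-2.7, -2.2, 0], [0, 0, -0.087]], [[-3.8, -3.1, 0], [0, 0, -0.123]], [[-4.5, -3.7, 0], [0, 0, -0.147]], [[-4.8, -4, 0], [0, 0, -0.155]], [[-4.8, -4, 0], [0, 0, -0.155]]]}}

```text
time: 16.85
position: [447.6, 32.0, 15.8]
ee_rot: [1.773, 2.593, -0.001]
ft_force: [-1.4, -5.8, 8.8]
width: 14.2
gripper_force: 30.0
```

Run:
```python
from h import *
from station import r
p=r.state()["position"]
go(r,(447.9,32.4,p[2]),21.4)
for n in("top","side"):
    s=r.snapshot(n); W=world(s);H=hsv(s);h,S,v=[H[...,i].astype(int) for i in range(3)];ok=s["range_z"]>0
    C=-s["R"].T@s["t"]
    m=ok&(abs(W[...,0]-490)<120)&(W[...,1]>-170)&(W[...,1]<60)&(W[...,2]<26)&((h<12)|(h>176))&(S>190)
    for b,c,a in blobs(m,200):
        vv,uu=np.nonzero(b)
        ray=np.c_[(uu-s["K"][0,2])/s["K"][0,0],(vv-s["K"][1,2])/s["K"][1,1],np.ones(len(uu))]@s["R"]
        P=C+ray*((20-C[2])/ray[:,2])[:,None]
        q=cv2.minAreaRect(P[:,:2].astype(np.float32)); print(n,q,cv2.boxPoints(q).round().tolist())
    if n=="top":
        m=ok&(abs(W[...,2]-250)<6)&(W[...,0]>350)&(W[...,1]<0)&(W[...,1]>-500)
        for b,c,a in blobs(m,200): print(cv2.minAreaRect(W[b][:,:2].astype(np.float32)))
cv2.imwrite("pics/s4.png",cv2.resize(s["color"][60:260,200:400,::-1],None,fx=3,fy=3))
```

```text
shift [0.03, 0.04, -0.0] turn [-0.0, 0.0, -0.002] curyaw 21.3 pos [447.6  32.   15.8] t 16.85 w 14.2 f [-1.4 -5.8  8.8]
top ((501.5069274902344, -104.39080047607422), (94.34258270263672, 83.57650756835938), 22.47806167602539) [[442.0, -84.0], [474.0, -161.0], [561.0, -125.0], [529.0, -48.0]]
((575.5991821289062, -293.7406921386719), (169.81680297851562, 260.2862548828125), 21.24773406982422)
```

View pics/s4.png

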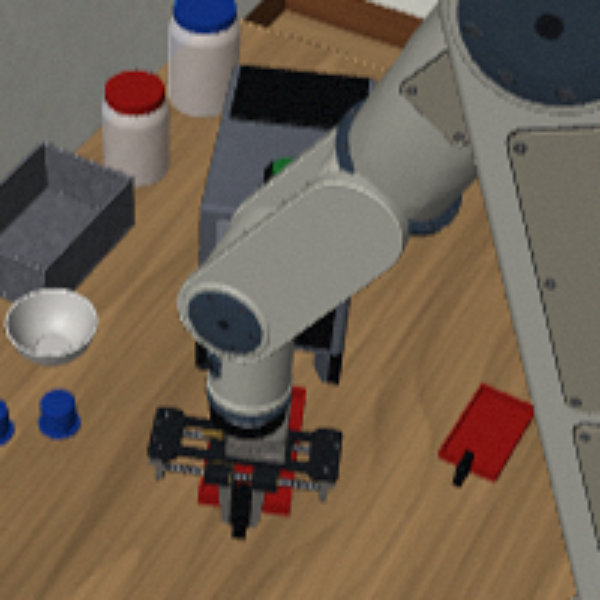

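The tray is aligned in front of the bay: nose at crop (285,400), bay mouth between the feet at (205,355) and (330,365). Its nose measures (517,-143), as predicted. Before pushing, I'll check that the forearm clears the machine.

Run:
```python
from h import *
from station import r
u=np.array([.363,-.932]);T=np.array([447.6,32])
for n in("side","top"):
    s=r.snapshot(n);W=world(s)
    p=W[s["range_z"]>0]
    a=(p[:,:2]-T)@u; l=(p[:,:2]-T)@np.array([.932,.363])
    k=(abs(p[:,0])<620)&(abs(a)<190)&(abs(l)<450)&(p[:,2]>90)&~((a>=215)&(p[:,2]<275))
    p,a,l=p[k],a[k],l[k]
    for lo in range(-400,150,50):
        q=(l>=lo)&(l<lo+50)
        if q.sum()>5:print(n,lo,"amax per z:",[(z,int(a[q&(p[:,2]>=z)&(p[:,2]<z+60)].max(initial=-999))) for z in range(90,700,60)])
```

```text
side -350 amax per z: [(90, -144), (150, -999), (210, -999), (270, -999), (330, -999), (390, -999), (450, -999), (510, -999), (570, -999), (630, -999), (690, -999)]
side -300 amax per z: [(90, -999), (150, -999), (210, -999), (270, -999), (330, -999), (390, -999), (450, -999), (510, -999), (570, -999), (630, -999), (690, -999)]
side -250 amax per z: [(90, -999), (150, -999), (210, -999), (270, -999), (330, -999), (390, -999), (450, -999), (510, -999), (570, -999), (630, -999), (690, -999)]
side -200 amax per z: [(90, -999), (150, -999), (210, -999), (270, -999), (330, -999), (390, -999), (450, -35), (510, -30), (570, -81), (630, -999), (690, -999)]
side -150 amax per z: [(90, -999), (150, -999), (210, -999), (270, -999), (330, -999), (390, -999), (450, -55), (510, -44), (570, -88), (630, -25), (690, -62)]
side -100 amax per z: [(90, 27), (150, 22), (210, -999), (270, -999), (330, -999), (390, -79), (450, 38), (510, 35), (570, 0), (630, -44), (690, -999)]
side -50 amax per z: [(90, 20), (150, 14), (210, 4), (270, -6), (330, -65), (390, 59), (450, 52), (510, 26), (570, -999), (630, -99
[... 891 characters left out ...]
-999), (390, -999), (450, -999), (510, 29), (570, 13), (630, 21), (690, 9)]
top -100 amax per z: [(90, -999), (150, -999), (210, -999), (270, -999), (330, -999), (390, 27), (450, 45), (510, 43), (570, 11), (630, -4), (690, -999)]
top -50 amax per z: [(90, -999), (150, -999), (210, -999), (270, -999), (330, 43), (390, 59), (450, 55), (510, 39), (570, -999), (630, -999), (690, -999)]
top 0 amax per z: [(90, -999), (150, -999), (210, -999), (270, -999), (330, 44), (390, 69), (450, -43), (510, -999), (570, -999), (630, -999), (690, -999)]
top 50 amax per z: [(90, -999), (150, -999), (210, -999), (270, -999), (330, -34), (390, -22), (450, -999), (510, -999), (570, -999), (630, -999), (690, -999)]
```

The arm parts ahead of the tool stay above z 330 and the machine is 250 high, so it clears. Sliding in.

>>> {"method": "servo_tool", "body": {"rows": [[[-0.7, 0, 0], [0, 0, 0]], [[-1.7, 0, 0], [0, 0, 0]], [[-2.7, 0, 0], [0, 0, 0]], [[-3.7, 0, 0], [0, 0, 0]], [[-4.7, 0, 0], [0, 0, 0]], [[-5.5, 0, 0], [0, 0, 0]], [[-6.2, 0, 0], [0, 0, 0]], [[-6.7, 0, 0], [0, 0, 0]]]}}

```text
time: 17.85
position: [471.8, -29.2, 15.8]
ee_rot: [-1.774, -2.591, -0.0]
ft_force: [-3.8, 8.2, 10.6]
width: 13.7
gripper_force: 30.0
```

Run:
```python
from h import *
from station import r
go(r,(502.5,-107.4,15.8),21.4)
```

```text
shift [-8.4, 0.03, -0.01] turn [-0.001, -0.001, -0.003] curyaw 21.2 pos [471.8 -29.2  15.8] t 17.85 w 13.7 f [-3.8  8.2 10.6]
```

>>> {"method": "servo_tool", "body": {"rows": [[[-0.7, 0, -0.03], [0, 0, 0]], [[-1.5, 0, -0.03], [0, 0, 0]], [[-2.3, 0, -0.03], [0, 0, 0]], [[-3.1, 0, -0.03], [0, 0, 0]], [[-3.9, 0, -0.03], [0, 0, 0]], [[-4.6, 0, -0.03], [0, 0, 0]], [[-5.2, 0, -0.03], [0, 0, 0]], [[-5.6, 0, -0.03], [0, 0, 0]]]}}

```text
time: 18.65
position: [492.7, -82.5, 15.8]
ee_rot: [-1.774, -2.592, 0.0]
ft_force: [-1.8, 4.5, 4.0]
width: 14.1
gripper_force: 30.0
```

Run:
```python
from h import *
from station import r
go(r,(502.5,-107.4,15.8),21.4)
```

```text
shift [-2.68, 0.02, 0.0] turn [-0.0, -0.0, -0.003] curyaw 21.2 pos [492.7 -82.5  15.8] t 18.65 w 14.1 f [-1.8  4.5  4. ]
```

>>> {"method": "servo_tool", "body": {"rows": [[[-0.4, 0, 0], [0, 0, 0]], [[-0.8, 0, 0], [0, 0, 0]], [[-1.2, 0, 0], [0, 0, 0]], [[-1.5, 0, 0], [0, 0, 0]], [[-1.8, 0, 0], [0, 0, 0]], [[-2, 0, 0], [0, 0, 0]], [[-2.2, 0, 0], [0, 0, 0]], [[-2.3, 0, 0], [0, 0, 0]]]}}

```text
time: 19.45
position: [500.9, -103.6, 15.8]
ee_rot: [-1.774, -2.593, 0.0]
ft_force: [-2.1, 3.6, 3.0]
width: 13.8
gripper_force: 30.0
```

>>> {"method": "servo_tool", "body": {"rows": [[[-0.05, 0, 0], [0, 0, 0]], [[-0.1, 0, 0], [0, 0, 0]], [[-0.15, 0, 0], [0, 0, 0]], [[-0.2, 0, 0], [0, 0, 0]], [[-0.2, 0, 0], [0, 0, 0]]]}}

```text
time: 19.95
position: [501.7, -105.4, 15.9]
ee_rot: [1.774, 2.593, -0.0]
ft_force: [-1.6, 1.4, 2.1]
width: 13.9
gripper_force: 30.0
```

Run:
```python
from h import *
from station import r
go(r,(502.5,-107.4,15.8),21.4)
```

```text
shift [-0.22, 0.0, 0.01] turn [-0.0, 0.0, -0.002] curyaw 21.3 pos [ 501.7 -105.4   15.9] t 19.95 w 13.9 f [-1.6  1.4  2.1]
```

>>> {"method": "servo_tool", "body": {"rows": [[[-0.07, 0, 0], [0, 0, 0]], [[-0.15, 0, 0], [0, 0, 0]], [[-0.22, 0, 0], [0, 0, 0]], [[-0.22, 0, 0], [0, 0, 0]]]}}

```text
time: 20.35
position: [502.2, -106.7, 15.8]
ee_rot: [-1.774, -2.592, -0.001]
ft_force: [-2.8, 8.0, 1.4]
width: 13.9
gripper_force: 30.0
```

>>> {"method": "servo_tool", "body": {"rows": [[[-0.05, 0, 0], [0, 0, 0]], [[-0.1, 0, 0], [0, 0, 0]], [[-0.1, 0, 0], [0, 0, 0]]]}}

```text
time: 20.65
position: [502.2, -106.8, 15.9]
ee_rot: [-1.773, -2.591, -0.002]
ft_force: [-2.4, 13.0, 4.5]
width: 13.8
gripper_force: 30.0
```

The tray stopped dead with 13 N at the predicted home position, so it is home. I'll release it and rise.

>>> {"method": "servo_tool", "body": {"rows": [[[0, 0, 0], [0, 0, 0]], [[0, 0, 0], [0, 0, 0]], [[0, 0, 0], [0, 0, 0]], [[0, 0, 0], [0, 0, 0]], [[0, 0, 0], [0, 0, 0]], [[0, 0, -1], [0, 0, 0]], [[0, 0, -3], [0, 0, 0]], [[0, 0, -6], [0, 0, 0]]], "jaw": -0.1}}

```text
time: 21.45
position: [501.7, -108.1, 76.0]
ee_rot: [-1.772, -2.591, 0.002]
ft_force: [0.5, 0.2, -1.1]
width: 41.5
gripper_force: 0.0
```

>>> {"method": "servo_tool", "body": {"rows": [[[3, 0, -2], [0, 0, 0]], [[7, 0, -5], [0, 0, 0]], [[10, 0, -9], [0, 0, 0]], [[12, 0, -13.5], [0, 0, 0]], [[12, 0, -18], [0, 0, 0]], [[12, 0, -23], [0, 0, 0]], [[12, 0, -27], [0, 0, 0]], [[12, 0, -29], [0, 0, 0]]], "jaw": -1}}

```text
time: 22.25
position: [460.0, 3.7, 370.7]
ee_rot: [1.771, 2.589, 0.005]
ft_force: [0.5, -0.1, 0.4]
width: 0.2
gripper_force: 0.0
```

Run:
```python
from h import *
from station import r
u=np.array([.363,-.932]);F=np.array([528,-172.5]);L=np.array([.932,.363])
for n in("top","side"):
    s=r.snapshot(n); W=world(s);H=hsv(s);h,S,v=[H[...,i].astype(int) for i in range(3)];ok=s["range_z"]>0
    a=(W[...,:2]-F)@u;l=(W[...,:2]-F)@L
    m=ok&(a>-160)&(a<30)&(abs(l)<80)&(W[...,2]<60)&((((h<12)|(h>176))&(S>190)))
    for b,c,ar in blobs(m,40): print(n,"red",ar,"a",np.percentile(a[b],[1,99]).round(),"l",np.percentile(l[b],[1,99]).round())
    m=ok&(a>-160)&(a<-30)&(abs(l)<40)&(W[...,2]<60)&(W[...,2]>15)&(v<95)
    for b,c,ar in blobs(m,15): print(n,"grip",ar,W[b].mean(0).round(),"a",np.percentile(a[b],[1,99]).round(),"l",np.percentile(l[b],[1,99]).round())
    m=ok&(h>50)&(h<75)&(S>150)&(W[...,2]>240)
    for b,c,ar in blobs(m,15): print(n,"btn",ar,W[b].mean(0).round(),W[b].max(0).round())
    cv2.imwrite(f"pics/{n}5.png",cv2.resize(s["color"][:,:,::-1],(800,600)))
go(r,(546.5,-223,310),21.4)
```

```text
top grip 47 [ 500. -101.   43.] a [-89. -62.] l [-5.  7.]
side red 450 a [-55.  27.] l [-49.  49.]
side grip 65 [499. -99.  41.] a [-93. -55.] l [-7.  7.]
shift [-24.23, -0.23, 6.02] turn [0.006, 0.002, -0.002] curyaw 21.3 pos [460.4   3.6 369.6] t 22.35 w 0.4 f [ 0.2 -0.4 -1.5]
```

View pics/side5.png

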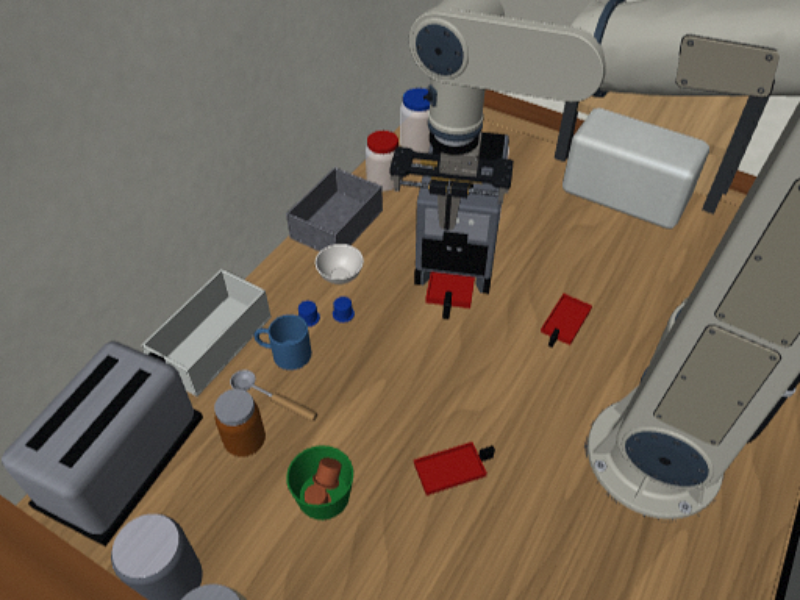

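The tray sits in the bay with its grip outside at (447,305), both pods are in the pot at (325,480), and everything else is where it was. Now the rinse button.

>>> {"method": "servo_tool", "body": {"rows": [[[-4, 0, 0], [0, 0, 0]], [[-8.5, 0, 0], [0, 0, 0]], [[-13, 0, 0], [0, 0, 0]], [[-17.5, -0.1, 0], [0, 0, 0]], [[-21.5, -0.2, 0], [0, 0, 0]], [[-23.7, -0.2, 2], [0, 0, 0]], [[-24.2, -0.2, 5], [0, 0, 0]], [[-24.2, -0.2, 6], [0, 0, 0]]], "jaw": -1}}

```text
time: 23.15
position: [543.1, -222.8, 301.4]
ee_rot: [-1.772, -2.587, 0.002]
ft_force: [-1.0, -0.1, -1.0]
width: 0.8
gripper_force: 0.0
```

>>> {"method": "servo_tool", "body": {"rows": [[[0, 0, 0], [0, 0, 0]], [[0, 0, 0.5], [0, 0, 0]], [[0, 0, 1], [0, 0, 0]], [[0, 0, 1], [0, 0, 0]]]}}

```text
time: 23.55
position: [545.2, -222.2, 296.2]
ee_rot: [1.772, 2.593, 0.0]
ft_force: [0.0, -0.2, -0.2]
width: 0.9
gripper_force: 0.0
```

Run:
```python
from h import *
from station import r
go(r,(546.5,-223,272),21.4)
```

```text
shift [-0.12, 0.09, 2.42] turn [0.0, 0.0, -0.002] curyaw 21.3 pos [ 545.2 -222.2  296.2] t 23.55 w 0.9 f [ 0.  -0.2 -0.2]
```

Press from here: down to about 272, then on in small steps.

>>> {"method": "servo_tool", "body": {"rows": [[[-0.1, 0.1, 0.6], [0, 0, 0]], [[-0.1, 0.1, 1.3], [0, 0, 0]], [[-0.1, 0.1, 2], [0, 0, 0]], [[-0.1, 0.1, 2.5], [0, 0, 0]], [[-0.1, 0.1, 2.8], [0, 0, 0]], [[-0.1, 0.1, 2.8], [0, 0, 0]]]}}

```text
time: 24.15
position: [546.2, -223.1, 267.7]
ee_rot: [-1.773, -2.592, 0.0]
ft_force: [-2.1, 1.1, 4.5]
width: 0.5
gripper_force: 2.0
```

>>> {"method": "servo_tool", "body": {"rows": [[[0, 0, 0.1], [0, 0, 0]], [[0, 0, 0.2], [0, 0, 0]], [[0, 0, 0.3], [0, 0, 0]], [[0, 0, 0.35], [0, 0, 0]], [[0, 0, 0.35], [0, 0, 0]], [[0, 0, 0.35], [0, 0, 0]]]}}

```text
time: 24.75
position: [546.3, -223.2, 266.2]
ee_rot: [1.773, 2.592, 0.0]
ft_force: [-7.5, 3.0, 15.4]
width: 0.6
gripper_force: 7.9
```

>>> {"method": "servo_tool", "body": {"rows": [[[0, 0, 0.05], [0, 0, 0]], [[0, 0, 0.1], [0, 0, 0]], [[0, 0, 0.1], [0, 0, 0]], [[0, 0, 0.1], [0, 0, 0]]]}}

```text
time: 25.15
position: [546.4, -223.2, 266.1]
ee_rot: [1.773, 2.592, 0.001]
ft_force: [-8.1, 3.9, 22.5]
width: 0.0
gripper_force: 11.1
```

It has bottomed at 266 with 22 N. Letting go and withdrawing.

>>> {"method": "servo_tool", "body": {"rows": [[[0, 0, -0.4], [0, 0, 0]], [[0, 0, -1], [0, 0, 0]], [[0, 0, -2], [0, 0, 0]], [[0, 0, -4], [0, 0, 0]], [[0, 0, -7], [0, 0, 0]], [[3, 0, -10], [0, 0, 0]], [[7, 0, -12], [0, 0, 0]], [[10, 0, -12], [0, 0, 0]]]}}

```text
time: 25.95
position: [510.9, -129.2, 386.9]
ee_rot: [1.771, 2.589, 0.003]
ft_force: [0.0, 1.2, 0.5]
width: 0.4
gripper_force: 0.0
```

>>> {"method": "servo_tool", "body": {"rows": [[[4, 0, 0], [0, 0, 0]], [[8, 0, 0], [0, 0, 0]], [[11, 0, 0], [0, 0, 0]], [[12, 0, 0], [0, 0, 0]], [[12, 0, 0], [0, 0, 0]], [[12, 0, 0], [0, 0, 0]]]}}

```text
time: 26.55
position: [467.3, -18.9, 383.6]
ee_rot: [1.773, 2.593, -0.0]
ft_force: [-0.4, -0.5, -0.9]
width: 0.3
gripper_force: 0.0
```

Run:
```python
from h import *
from station import r
u=np.array([.363,-.932]);F=np.array([528,-172.5]);L=np.array([.932,.363])
for n in("top","side"):
    s=r.snapshot(n); W=world(s);H=hsv(s);h,S,v=[H[...,i].astype(int) for i in range(3)];ok=s["range_z"]>0
    a=(W[...,:2]-F)@u;l=(W[...,:2]-F)@L
    m=ok&(a>-160)&(a<-30)&(abs(l)<40)&(W[...,2]<60)&(W[...,2]>15)&(v<95)
    for b,c,ar in blobs(m,15): print(n,"grip",ar,"a",np.percentile(a[b],[1,99]).round(),"l",np.percentile(l[b],[1,99]).round())
    m=ok&(h>50)&(h<75)&(S>150)
    for b,c,ar in blobs(m,15): print(n,"green",ar,W[b].mean(0).round(),W[b].max(0).round())
cv2.imwrite("pics/side6.png",cv2.resize(s["color"][:,:,::-1],(800,600)))
```

```text
top grip 21 a [-89. -77.] l [-4.  8.]
side grip 65 a [-94. -54.] l [-7.  7.]
side green 1027 [493. 382.  46.] [544. 444.  83.]
```

View pics/side6.png

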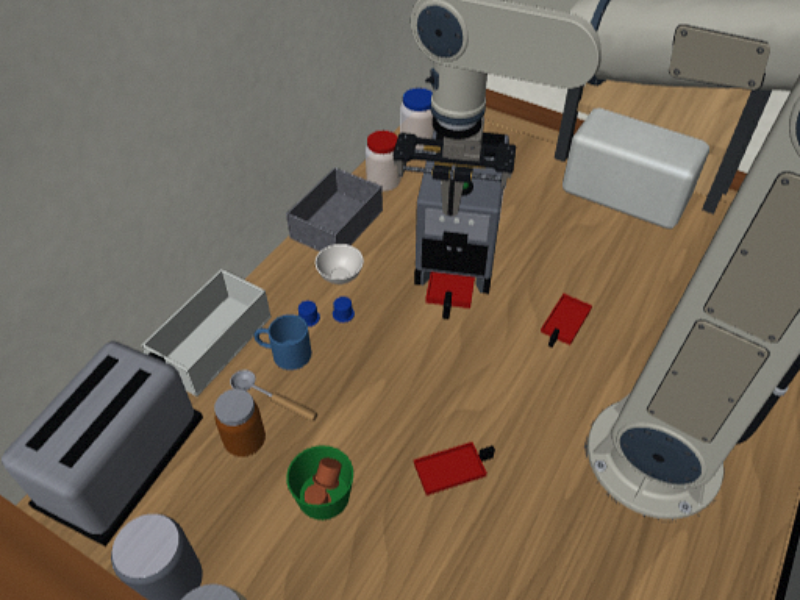

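The final view shows the tray home at (448,290), the pods in the pot at (325,480), everything else in place and the arm touching nothing.

```bash
python3 -c "
from station import r
print(r.close_job())"
```

```text
the job is handed in; nothing more can be done
None
```

I put both used capsules in the green pot, slid the tray in until it stopped dead (13 N) at the predicted home position, pressed the rinse button until it bottomed (22 N) and let go, then handed the job in at about 27 s; the hand-in gave no verdict, and the arm hid the button afterwards, so I didn't see it spring back.

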